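# Refill the tilt-out nut bin

### The job

Pull the front of the tilt-out bin all the way open to its stop, and pour all five walnuts from the scoop into it without touching the nuts with the fingers. Then put the scoop back upright on the middle of the cork mat and push the bin front fully shut, leaving the spice jar, salt shaker and mug where they stand.

Things in the scene. Friction and masses are not known exactly. Their poses are not given: they have to be found in the camera images.
- bin: Counter-top tilt-out bin: pale wooden cabinet, fixed to the worktop, 150 deep (x) x 230 wide (y) x 170 mm high; front faces its -x. Origin on the worktop under the middle of its front edge; x points back into the cabinet, y to its left, z up. Open in front, roofed on top (roof top at 170 mm, from x = 0 back).
- bin_front (a joint): The green tilt-out front with the white nut pan behind it, hinged along its bottom edge (hinge axis along the bin's y, at bin x 0, z 14 mm). 0 = shut, grows as the top swings out towards -x, 0.90 rad = open, at its stop. A friction hinge: it stays where it is left; about 2 to 5 N at the tab moves it. To shut it, push the tab's end in and up along its arc (a level push on the lowered end jams).
- bin_tab (a point): Middle of the top edge of the wooden pull tab on the front (moves and turns with the front). Tab 70 wide (y), 10 mm thick; in the front's own frame (hinge at 0, shut = bin axes) its top is at x -9, z 195 mm, its back face at x -4 mm; it rises 39 mm above the cabinet roof when shut, so fingertips over the roof can hook it from behind, or it can be pinched.
- bin_pan (a point): Middle of the hinge line; axes turn with the front: x into the pan, z up along the inside of the front panel. Panel x -12 to 0, up to z 156 mm, 226 wide; the outer face carries flat trim 3 mm thick. Pan inside: 0 to 105 mm in x, +/-93 mm in y; floor at z 6 mm; back wall 70 mm high; sides slope from z 150 at the panel to 70 mm at the back.
- bin_opening (a point): Middle of the pan's open top (moves with the front; in the axes of bin_pan at x 43, z 108 mm). With the front at its stop it lies at bin x -58, z 115 mm, and the opening, seen from above, spans bin x from about -115 mm to 0 and y +/-93 mm; its rim is then at 95 to 140 mm height, the tab's top at 128 mm.
- mat: Flat cork mat, fixed, 170 (x) x 300 (y) x 5 mm; origin at the centre of its underside.
- scoop_grip (a point): Middle of the scoop's straight black handle, at half height, where to grip it: handle 18 wide (x), 24 high, 112 mm long along y (52 mm behind this point to 56 mm before it). Axes as the scoop's: +y from handle to mouth, z up. 32 mm above the scoop's underside. Scoop weighs about 0.14 kg.
- scoop_mouth (a point): Middle of the lip of the scoop's open mouth, 192 mm along +y from the grip point and 11 mm above the underside. The aluminium scoop has a flat floor 100 long, then a lip ramp 33 mm long rising at 0.28 rad; 88 mm wide outside, 80 inside, side walls 44, back wall 54 mm high. Tipped mouth-down by about 0.9 rad all the nuts roll out.
- walnut0: Walnut in its shell, 35 mm long (x), 30 mm thick, 14 g; origin at its centre. Starts in the scoop.
- walnut1: Walnut in its shell, 35 mm long (x), 30 mm thick, 14 g; origin at its centre. Starts in the scoop.
- walnut2: Walnut in its shell, 35 mm long (x), 30 mm thick, 14 g; origin at its centre. Starts in the scoop.
- walnut3: Walnut in its shell, 35 mm long (x), 30 mm thick, 14 g; origin at its centre. Starts in the scoop.
- walnut4: Walnut in its shell, 35 mm long (x), 30 mm thick, 14 g; origin at its centre. Starts in the scoop.
- spice: Bystander: small round spice jar with red cap, 45 x 106 mm; origin under its centre.
- shaker: Bystander: glass salt shaker with grey top, 44 x 90 mm; origin under its centre.
- mug: Bystander: white mug with handle, 87 x 121 x 96 mm; origin at its underside.
- scoop: The aluminium scoop with black handle, about 245 long x 88 wide x 54 mm high; origin at the foot of its back wall on the underside, where handle and bowl meet (60 mm along +y from the grip point); +y to the mouth, z up. The origin lies within 17 mm of the mat's centre at the start, the scoop nearly along the mat.

How it is judged (in metres and radians):
On the way, in this order (a step that is already met when the one before it is completed fails the run):
1. the bin front has been pulled open to its stop (value of joint bin_front above 0.86 rad), for 0.2 s.
2. all five walnuts lie in the pan of the opened bin (x of walnut0 in the frame of bin_pan between 0 and 0.108 m and y of walnut0 in the frame of bin_pan between -0.098 and 0.098 m and z of walnut0 in the frame of bin_pan between 0 and 0.13 m and x of walnut1 in the frame of bin_pan between 0 and 0.108 m and y of walnut1 in the frame of bin_pan between -0.098 and 0.098 m and z of walnut1 in the frame of bin_pan between 0 and 0.13 m and x of walnut2 in the frame of bin_pan between 0 and 0.108 m and y of walnut2 in the frame of bin_pan between -0.098 and 0.098 m and z of walnut2 in the frame of bin_pan between 0 and 0.13 m and x of walnut3 in the frame of bin_pan between 0 and 0.108 m and y of walnut3 in the frame of bin_pan between -0.098 and 0.098 m and z of walnut3 in the frame of bin_pan between 0 and 0.13 m and x of walnut4 in the frame of bin_pan between 0 and 0.108 m and y of walnut4 in the frame of bin_pan between -0.098 and 0.098 m and z of walnut4 in the frame of bin_pan between 0 and 0.13 m and linear speed of each of walnut0, walnut1, walnut2, walnut3, walnut4 below 0.05 m/s and value of joint bin_front above 0.75 rad), for 0.2 s.
At the end, for the whole second after the job is handed in: The bin front is shut (joint under 0.04 rad) with all five walnuts in its pan; the scoop lies upright (within 0.1 rad) and at rest on the cork mat, its origin within 60 mm of the mat's centre across (x) and 100 mm along (y), less than 12 mm above the mat's underside (x of walnut0 in the frame of bin_pan between 0 and 0.108 m and y of walnut0 in the frame of bin_pan between -0.098 and 0.098 m and z of walnut0 in the frame of bin_pan between 0 and 0.13 m and x of walnut1 in the frame of bin_pan between 0 and 0.108 m and y of walnut1 in the frame of bin_pan between -0.098 and 0.098 m and z of walnut1 in the frame of bin_pan between 0 and 0.13 m and x of walnut2 in the frame of bin_pan between 0 and 0.108 m and y of walnut2 in the frame of bin_pan between -0.098 and 0.098 m and z of walnut2 in the frame of bin_pan between 0 and 0.13 m and x of walnut3 in the frame of bin_pan between 0 and 0.108 m and y of walnut3 in the frame of bin_pan between -0.098 and 0.098 m and z of walnut3 in the frame of bin_pan between 0 and 0.13 m and x of walnut4 in the frame of bin_pan between 0 and 0.108 m and y of walnut4 in the frame of bin_pan between -0.098 and 0.098 m and z of walnut4 in the frame of bin_pan between 0 and 0.13 m and x of scoop in the frame of mat between -0.06 and 0.06 m and y of scoop in the frame of mat between -0.1 and 0.1 m and z of scoop in the frame of mat below 0.012 m and angle between scoop's own z axis and vertical below 0.1 rad and linear speed of scoop below 0.02 m/s and value of joint bin_front below 0.04 rad); the robot touches nothing.
It fails at once if a finger presses on a walnut (contact force between the fingers and walnut0 above 0.5 N or contact force between the fingers and walnut1 above 0.5 N or contact force between the fingers and walnut2 above 0.5 N or contact force between the fingers and walnut3 above 0.5 N or contact force between the fingers and walnut4 above 0.5 N).
It fails at once if the spice jar, salt shaker or mug is moved more than 30 mm or tipped (distance of any of spice, shaker, mug from where it was at the start of the episode above 0.03 m or angle between any of spice, shaker, mug's own z axis and vertical above 0.5 rad).
It also fails if it takes over 72 s, if anything falls off the work surface, if the arm or the gripper's body presses on something with over 40 N, if the wrist force passes 120 N, or if a joint passes its speed limit or range.

### The arm

A 6-joint arm with a two-finger parallel gripper is mounted at the origin on a cart in front of the work surface, level with it; the furniture and walls round the work are solid. World frame = base frame: x ahead of the robot, y to its left, z up, the work surface at z = 0. Lengths are in m, angles in degrees, forces in N, time in s.
With the tool pointing down it reaches from about 0.3 to 0.825 m from the base axis. Payload 5.4 kg.
Tool frame: the origin (TCP) lies midway between the tips of the shut fingers; the grasp point (between the pads) lies 19 mm behind it (robot.hold_point_z is the x of the grasp point in the tool frame, in m); x points along the fingers, z is the direction in which the jaws open and shut, and the axes are right-handed (so a half turn about x gives the same grasp; the last joint's range is limited). The gripper opens to 92 mm and grips with 3 to 60 N. Pads are 20 mm wide; open, the fingers measure 128 mm over their backs; the gripper's body (75 mm by 189 mm) begins 69 mm behind the grasp point.
Start: joints at [57.118, 9.076, 91.501, -0, 79.423, -12.038], TCP at [0.205, 0.537, 0.215] pointing down, gripper open.
Joint ranges: [-166.64, 166.64], [-54.1, 131.32], [10.49, 154.53], [-73.88, 253.88], [9.74, 151.15], [-171.62, 171.62]. Speed limits (degrees/s): [147.25, 147.25, 180, 180, 180, 180].

### API

Orientations are given as a 3x3 rotation matrix whose columns are the frame's x, y, z axes.
In Python, from station import robot, optics, order, spotter gives the robot as it stands. The module is installed in compiled form; this text tells all that it offers. Calls block until the motion is done:
- robot.move_ptp(position, orientation): joint-space move of the TCP to a pose.
- robot.servo_line(position, rate=0.15, attitude=None, force_limit=None): straight line of the TCP; attitude=None keeps the orientation; rate is the mean speed in m/s. With force_limit (N) it stops when the force on the tool has changed by that much, and returns True; else False.
- robot.set_joints(angles): joint-space move.
- robot.move_gripper(opening, squeeze=None): opening from 0.0 (shut) to 1.0 (fully open); squeeze is the grip in N (None keeps the last); returns when the fingers have stopped.
- robot.dwell(seconds).
- robot.solve_ik(position, orientation): joint angles nearest the present ones, or None.
- optics.get_image(name): name is "side" or "top" or "wrist"; returns a dict with "image" (480x640x3 uint8, red, green, blue), "fx", "fy", "cx", "cy" (pixels), "extrinsics" (4x4, takes a point from world to camera coordinates). Camera axes: x right, y down, z forward; pixel columns grow to the right and rows downward; lengths in m; the calibration is good to about 2 mm. A picture is of the moment at which its call begins. There is no depth.
A pose or a line that the arm cannot do raises robot.Unreachable and nothing moves.
- order.finish_job(): hands the job in, once; it reports no verdict.
Trained networks look in the newest picture that a camera, given by its name, has taken for a name from the list of things; names that differ only in an ending like _2 or _b are one class to them, and where a whole thing is asked for, a point or a joint stands for the part that bears it (a point fixed in the world has none). Each returns a list of dicts, best first, with "conf" (0 to 1); they miss things now and then, are a little off and sometimes report something else, mostly with a low value. They report only what shows in the picture. A call takes as long as a camera call.
- spotter.boxes_of(camera, query): "box" ([left, top, right, bottom] in pixels, round what is visible of it).
- spotter.silhouettes(camera, query): "region" (480x640 bool, what is visible of it) and "box" ([left, top, right, bottom] in pixels, round what is visible of it).
- spotter.mark_of(camera, query): "pixel" ([row, column] in pixels: a listed point, or the origin of a listed thing).
Readings, each from a call of its own:
- robot.read_time(): time.
- robot.read_joint_positions(): joint angles.
- robot.read_joint_velocities(): joint speeds.
- robot.read_joint_efforts(): joint torques, N m.
- robot.read_tcp_pos(): TCP position.
- robot.read_tool_rot(): TCP orientation.
- robot.read_wrist_force(): force on the tool from outside, world axes, zero at the start.
- robot.read_ft_torque(): the same for the moment, N m.
- robot.read_width(): opening from 0.0 (shut) to 1.0 (fully open).
Only numpy, scipy, OpenCV 4.12 (cv2) and the standard library are available. Lean on these libraries where they do the work, as an engineer would, in place of code of your own. Each camera call takes 0.05 s, during which the arm holds its last target. There are 200 camera calls.

## Working session

There is one attempt and no reset: what is moved stays moved. The work goes in short steps, each a Python script; the robot and the scene stay as the last script left them, time stands still between calls to the robot, and variables do not carry over. Pictures are saved under pics/ and viewed, about 8 in all and at most 12, crops included, and the job is handed in when it is done.

```bash
mkdir -p pics; cat > h.py <<'E'
import numpy as np, cv2
from station import robot, optics, order, spotter
def snap(cam,fn=None):
    d=optics.get_image(cam)
    if fn: cv2.imwrite('pics/'+fn,d['image'][:,:,::-1])
    return d
def P(d):
    K=np.array([[d['fx'],0,d['cx']],[0,d['fy'],d['cy']],[0,0,1]]); return K@np.array(d['extrinsics'])[:3]
def tri(obs): # [(d,(row,col))]
    A=[]
    for d,(r,c) in obs:
        p=P(d); A+= [c*p[2]-p[0], r*p[2]-p[1]]
    X=np.linalg.svd(np.array(A))[2][-1]; return X[:3]/X[3]
def onz(d,rc,z):
    p=P(d); r,c=rc
    A=np.array([c*p[2]-p[0], r*p[2]-p[1]]); return np.linalg.solve(A[:,:2],-(A[:,2]*z+A[:,3]))
def proj(d,X):
    q=P(d)@np.append(X,1); return q[[1,0]]/q[2]
E
python3 - <<'E'
from h import *
D={c:snap(c,c+'0.png') for c in('side','top','wrist')}
for n in ['bin','bin_tab','bin_pan','mat','scoop_grip','scoop_mouth','scoop','spice','shaker','mug']:
    m={}
    for c in D:
        r=spotter.mark_of(c,n)
        if r: m[c]=r[0]; print(n,c,np.round(r[0]['pixel'],1),round(r[0]['conf'],2),end='; ')
    if 'side' in m and 'top' in m: print('tri',np.round(tri([(D[c],m[c]['pixel']) for c in('side','top')]),4),end='')
    print()
for c in D: E=np.array(D[c]['extrinsics']);print(c,np.round(-E[:3,:3].T@E[:3,3],3),np.round(E[2,:3],2))
print(robot.read_time(), robot.read_tool_rot(), robot.hold_point_z)
cv2.imwrite('pics/st.png',np.vstack([np.hstack([D['side']['image'],D['top']['image']])])[:,:,::-1][:, :])
E
```

```text
bin side [293.  330.7] 0.7; bin top [237.1 276.1] 0.9; tri [ 0.6131  0.1888 -0.0007]
bin_tab side [243.3 342.4] 0.72; bin_tab top [241.9 270.4] 0.78; tri [0.5874 0.1923 0.2081]
bin_pan side [177.8 301.3] 0.47; bin_pan top [235.4 275.7] 0.6; tri [0.6207 0.1567 0.4122]
mat side [195.6 313.8] 0.86; mat top [299.5 428.1] 0.78; tri [ 0.4625 -0.2054 -0.0021]
scoop_grip side [176.6 301.7] 0.56; scoop_grip top [289.7 458.1] 0.92; tri [ 0.4864 -0.2655  0.0503]
scoop_mouth side [215.1 334. ] 0.7; scoop_mouth top [299.9 382.7] 0.7; tri [ 0.4559 -0.0845  0.0059]
scoop side [191.4 310. ] 0.69; scoop top [296.2 433.3] 0.74; tri [ 0.472  -0.2151  0.0138]
spice side [243.2 265.3] 0.69; spice top [198.9 376.4] 0.65; tri [ 0.7134 -0.0649  0.0151]
shaker side [228.4 243.5] 0.76; shaker top [190.5 411.9] 0.54; tri [ 0.7431 -0.1607  0.0051]
mug side [364.  420.4] 0.9; mug top [271.7 151.8] 0.86; mug wrist [476.7 384.2] 0.56; tri [0.5197 0.4963 0.0161]
side [0.998 0.83  1.063] [-0.32 -0.59 -0.74]
top [0.511 0.131 1.406] [ 0.07 -0.03 -1.  ]
wrist [0.138 0.562 0.384] [ 0.24 -0.09 -0.97]
1.65 [[-1.18719307e-06 -9.34551959e-01  3.55826695e-01]
 [-2.20274561e-05  3.55826694e-01  9.34551958e-01]
 [-1.00000000e+00 -6.72846329e-06 -2.10082373e-05]] -0.0187
```

View pics/side0.png

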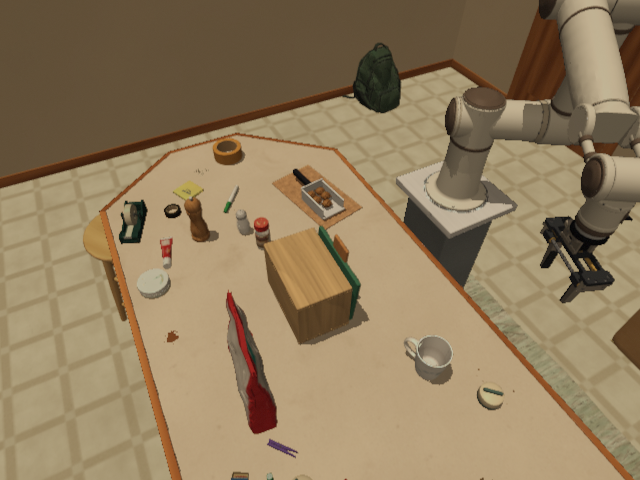

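View pics/top0.png

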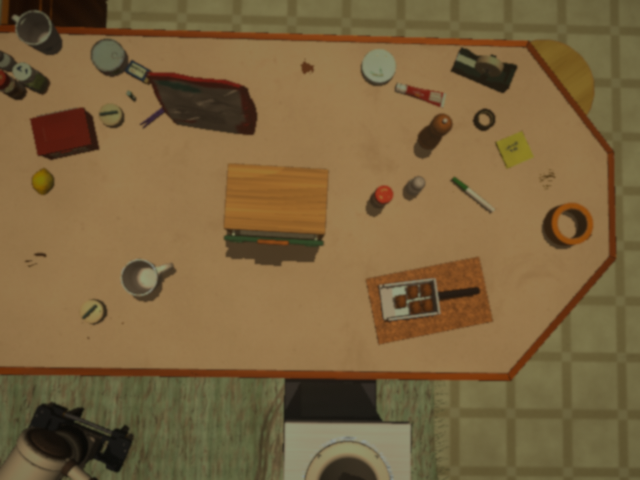

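The side view shows the bin with its green front and tab at about (255,340), the scoop holding the nuts on the mat at (195,320), and the mug at (355,430). In the top view the scoop handle points right (-y), with the grip near (293,460). The jar is at (195,380) and the shaker at (187,415). Next I'll take closer wrist views to refine these positions.

```bash
python3 - <<'E'
from h import *
import pickle
R=np.array([[0,-1,0],[0,0,1],[-1,0,0.]])
obs={}
names=['bin','bin_tab','bin_opening','mat','scoop_grip','scoop_mouth','scoop','spice','shaker']
def look(cam,fn):
    d=snap(cam,fn)
    for n in names:
        r=spotter.mark_of(cam,n)
        if r and r[0]['conf']>.5: obs.setdefault(n,[]).append((fn,d,r[0]['pixel'],r[0]['conf']))
    return d
top=look('top','top1.png'); look('side','side1.png')
for i,p in enumerate([(.42,.25,.36),(.45,.12,.36),(.42,-.12,.33),(.45,-.24,.33)]):
    robot.move_ptp(p,R); look('wrist',f'w{i}.png')
for n,o in obs.items():
    if len(o)<2: continue
    X=tri([(d,p) for _,d,p,_ in o]); print(n,np.round(X,4))
    for f,d,p,c in o: print('   ',f,np.round(p,0),round(c,2),'err',np.round(proj(d,X)-p,1))
    w=[(d,p) for f,d,p,c in o if f[0]=='w']
    if len(w)>1: print('   wrist only',np.round(tri(w),4))
hsv=cv2.cvtColor(top['image'],cv2.COLOR_RGB2HSV)
g=cv2.inRange(hsv,(50,80,20),(95,255,160)); g[:220]=0;g[260:]=0;g[:,:215]=0;g[:,335:]=0
ys,xs=np.nonzero(g); print('green',len(xs),xs.min(),xs.max())
k=np.polyfit(xs,ys,1); a,b=[onz(top,(np.polyval(k,x),x),.16) for x in (xs.min(),xs.max())]
print('green line',a,b,'len',np.linalg.norm(a-b),'yaw',np.degrees(np.arctan2(*(-(a-b)[0:1]),(a-b)[1])))
cv2.imwrite('pics/m1.png',cv2.resize(np.vstack([np.hstack([cv2.imread(f'pics/w{i}.png') for i in r]) for r in((0,1),(2,3))]),(800,600)))
print(robot.read_time())
E
```

```text
bin [0.611  0.1888 0.0095]
    top1.png [239. 277.] 0.58 err [-1.7 -0.7]
    side1.png [292. 333.] 0.97 err [-1.8 -1.6]
    w0.png [329. 276.] 0.86 err [-3.4  0.2]
    w1.png [304. 372.] 0.75 err [0.7 1.2]
    w2.png [341. 560.] 0.66 err [-4.8  1.2]
   wrist only [0.6143 0.1877 0.0102]
bin_tab [0.5832 0.1185 0.2185]
    top1.png [244. 271.] 0.92 err [-0.2 33.3]
    side1.png [243. 343.] 0.66 err [-21.5 -13.1]
    w1.png [372. 403.] 0.85 err [  4.9 -82.4]
    w2.png [418. 292.] 0.59 err [ 14.4 330.9]
   wrist only [-0.1484 -0.0514  1.2365]
bin_opening [0.631  0.0462 0.0761]
    top1.png [224. 278.] 0.72 err [ 5.1 55.4]
    side1.png [240. 264.] 0.65 err [ 4.5 38.8]
    w2.png [220. 314.] 0.59 err [159.2 152.4]
mat [ 0.4613 -0.2087 -0.0086]
    top1.png [301. 431.] 0.6 err [-1.9 -1.8]
    side1.png [198. 314.] 0.95 err [-1.2  0.7]
    w3.png [199. 353.] 0.74 err [-3.7 -5.3]
scoop_grip [ 0.4823 -0.2686  0.038 ]
    top1.png [290. 457.] 0.94 err [1.5 0.2]
    side1.png [178. 302.] 0.91 err [ 0.4 -0.4]
    w2.png [244. 191.] 0.58 err [1.1 0.6]
    w3.png [218. 297.] 0.89 err [3. 0.]
   wr
[... 477 characters left out ...]
err [0.8 1. ]
shaker [ 0.7415 -0.1605  0.0091]
    top1.png [190. 413.] 0.8 err [ 0.1 -0.4]
    side1.png [227. 244.] 0.74 err [0.5 0.7]
    w2.png [420. 294.] 0.62 err [ 1.8 -2.7]
scoop_mouth [ 0.454  -0.078   0.0149]
    side1.png [214. 333.] 0.9 err [0.5 1.7]
    w0.png [210.  59.] 0.87 err [ 2.1 -0.6]
    w1.png [188. 162.] 0.73 err [ 0.  -1.1]
    w2.png [218. 357.] 0.74 err [-1.  -0.3]
    w3.png [190. 463.] 0.8 err [ 3.  -1.4]
   wrist only [ 0.4527 -0.0769  0.0151]Traceback (most recent call last):
  File "<stdin>", line 23, in <module>
    return umr_minimum(a, axis, None, out, keepdims, initial, where)
ValueError: zero-size array to reduction operation minimum which has no identity
```

```bash
python3 - <<'E'
import cv2,numpy as np
cv2.imwrite('pics/m1.png',cv2.resize(np.vstack([np.hstack([cv2.imread(f'pics/w{i}.png') for i in r]) for r in((0,1),(2,3))]),(800,600)))
im=cv2.imread('pics/top1.png');h=cv2.cvtColor(im,cv2.COLOR_BGR2HSV)
print(h[228:248,240].tolist())
E
```

```text
[[16, 180, 123], [16, 166, 97], [18, 138, 76], [19, 115, 71], [19, 111, 71], [19, 108, 66], [21, 114, 58], [29, 112, 48], [40, 118, 54], [46, 113, 63], [46, 120, 66], [46, 113, 63], [43, 115, 60], [40, 113, 61], [29, 108, 59], [20, 128, 68], [17, 133, 73], [17, 131, 74], [17, 133, 75], [17, 131, 74]]
```

View pics/m1.png

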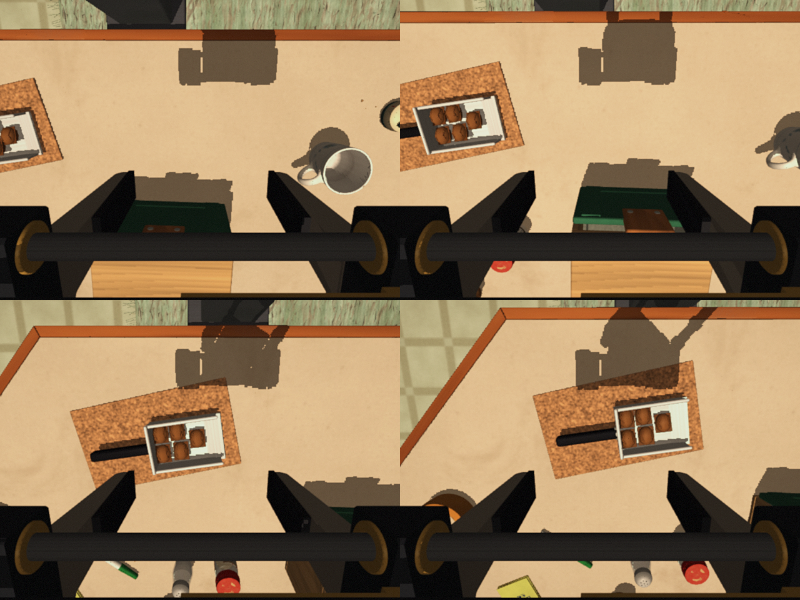

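The wrist pair shows a clear scoop with the handle free and the nuts in the bowl. The tab pokes out at about (650,220) in the second frame. I'll get the bin yaw from the roof in the top view, then check IK for the whole plan.

```bash
cat >> h.py <<'E'
def Rz(a): c,s=np.cos(a),np.sin(a); return np.array([[c,-s,0],[s,c,0],[0,0,1]])
def Rx(a): c,s=np.cos(a),np.sin(a); return np.array([[1,0,0],[0,c,-s],[0,s,c]])
def front_pose(B,psi,phi,x,z,y=0,tilt=None):
    "TCP pose with fingers along the front's -z; x,z in the front's frame"
    c,s=np.cos(phi),np.sin(phi); p=np.array([x*c-z*s,y,z*c+x*s+.014])
    t=phi if tilt is None else tilt; c,s=np.cos(t),np.sin(t)
    R=np.array([[s,-c,0],[0,0,1],[-c,-s,0.]])
    return np.array(B)+Rz(psi)@p, Rz(psi)@R
def scoop_pose(grip,yaw,theta,lam,s=-1):
    Rs=Rz(yaw)@Rx(-theta); x=np.array([0,np.sin(lam),-np.cos(lam)]); z=np.array([s,0,0.])
    R=Rs@np.stack([x,np.cross(z,x),z],1)
    return np.array(grip)+.0187*R[:,0], R
def scoop_from_mouth(mouth,yaw,theta,lam,s=-1):
    return scoop_pose(np.array(mouth)-Rz(yaw)@Rx(-theta)@np.array([0,.192,-.021]),yaw,theta,lam,s)
E
python3 - <<'E'
from h import *
top=snap('top'); h=cv2.cvtColor(top['image'],cv2.COLOR_RGB2HSV)
def rect(lo,hi,win,z,n):
    m=np.zeros(h.shape[:2],np.uint8); r0,r1,c0,c1=win; m[r0:r1,c0:c1]=cv2.inRange(h,lo,hi)[r0:r1,c0:c1]
    m=cv2.morphologyEx(m,cv2.MORPH_OPEN,np.ones((5,5)))
    cs=max(cv2.findContours(m,0,2)[0],key=cv2.contourArea)
    X=np.array([onz(top,(p[0][1],p[0][0]),z) for p in cs],np.float32)
    r=cv2.minAreaRect(X); print(n,r); return r
print(h[200,240:330:20].tolist(), h[200,340].tolist())
r=spotter.silhouettes('top','bin')[0]; 
for v in(110,125,140): rect((8,130,v),(24,255,255),(155,250,215,340),.17,'roof')
m=spotter.silhouettes('top','mat')[0]['region'].astype(np.uint8); c=max(cv2.findContours(m,0,2)[0],key=cv2.contourArea)
print('mat',cv2.minAreaRect(np.array([onz(top,(p[0][1],p[0][0]),.005) for p in c],np.float32)))
B=(.613,.189,0)
for psi in (-.04,0.04):
  for phi in(0,.3,.6,.95):
    for x,z in((.02,.166),(-.024,.172),(-.06,.172)):
        p,R=front_pose(B,psi,phi,x,z); q=robot.solve_ik(p,R); print(phi,x,None if q is None else np.round(q))
for s in(-1,1):
  for lam in(0,.3,.5):
    o=[]
    p,R=scoop_pose((.4823,-.2686,.038),np.radians(8.45),0,lam,s); o.append(robot.solve_ik(p,R))
    for th in(0,.5,.9,1.1):
        p,R=scoop_from_mouth((.553,.16,.14),0,th,lam,s); o.append(robot.solve_ik(p,R))
    print(s,lam,[None if q is None else np.round(q).tolist() for q in o])
print(robot.read_time())
E
```

```text
[[16, 181, 156], [16, 182, 153], [16, 183, 149], [16, 181, 148], [16, 181, 151]] [18, 124, 160]
roof ((0.6910054683685303, 0.18429657816886902), (0.23666813969612122, 0.15223610401153564), 88.06312561035156)
roof ((0.6913477778434753, 0.18426674604415894), (0.23622867465019226, 0.15113691985607147), 87.80057525634766)
roof ((0.6924217343330383, 0.18407046794891357), (0.23616355657577515, 0.1492331624031067), 87.9636459350586)
mat ((0.4606095254421234, -0.20561815798282623), (0.17602822184562683, 0.30136725306510925), 11.763410568237305)
0 0.02 [  6.  23.  79.  -0.  78. -82.]
0 -0.024 [  7.  17.  86.  -0.  77. -81.]
0 -0.06 [  7.  12.  92.  -0.  77. -80.]
0.3 0.02 [  8.   4. 103.  -4.  56. -78.]
0.3 -0.024 [  9.  -1. 109.  -4.  55. -76.]
0.3 -0.06 [ 10.  -5. 114.  -5.  54. -75.]
0.6 0.02 [ 12. -10. 124. -15.  34. -66.]
0.6 -0.024 [ 14. -14. 130. -17.  33. -62.]
0.6 -0.06 [ 15. -17. 134. -19.  31. -59.]
0.95 0.02 None
0.95 -0.024 None
0.95 -0.06 [ 23.  -8. 148. 242.  23.  45.]
0 0.02 [  6.  23.  79.  -0.  78. -86.]
0 -0.024 [  7.  17.  86.  -0.  77. -86.]
0 -0.06 [  7.  12.  92.  -0.  
[... 834 characters left out ...]
0], [-12.0, 5.0, 94.0, -0.0, 81.0, 168.0], None, [14.0, 13.0, 83.0, -33.0, 93.0, -165.0]]
1 0 [[-42.0, 19.0, 103.0, -0.0, 57.0, -50.0], [-16.0, 10.0, 99.0, -0.0, 71.0, -16.0], [3.0, 10.0, 93.0, -29.0, 80.0, 9.0], [17.0, 19.0, 85.0, -49.0, 94.0, 22.0], [23.0, 25.0, 81.0, -57.0, 102.0, 25.0]]
1 0.3 [[-47.0, 28.0, 93.0, 10.0, 73.0, -60.0], [-25.0, 12.0, 98.0, 16.0, 78.0, -29.0], [-6.0, 6.0, 94.0, -12.0, 79.0, -4.0], [11.0, 12.0, 86.0, -34.0, 89.0, 14.0], [18.0, 18.0, 82.0, -43.0, 96.0, 20.0]]
1 0.5 [[-50.0, 35.0, 86.0, 15.0, 84.0, -63.0], [-30.0, 16.0, 96.0, 25.0, 83.0, -36.0], [-12.0, 5.0, 94.0, -0.0, 81.0, -12.0], [6.0, 8.0, 87.0, -23.0, 87.0, 7.0], [14.0, 13.0, 83.0, -33.0, 93.0, 15.0]]
8.35
```

```bash
cat >> h.py <<'E'
B=np.array([.614,.1873,0]); PSI=-.035
E
python3 - <<'E'
from h import *
F=lambda phi,x,z: front_pose(B,PSI,phi,x,z,tilt=max(0,phi*.6))
phis=np.linspace(0,.96,9)
for f in phis: assert robot.solve_ik(*F(f,.0055,.168)) is not None,f
robot.move_gripper(0,20)
p,R=F(0,.026,.168); robot.move_ptp(p+[0,0,.09],R); robot.servo_line(p,.12)
print('z',robot.read_tcp_pos(),robot.read_wrist_force())
print('touch',robot.servo_line(F(0,-.004,.168)[0],.04,force_limit=3), robot.read_tcp_pos(), (robot.read_tcp_pos()-F(0,.0055,.168)[0]).round(4))
for f in phis[1:]:
    s=robot.servo_line(*(F(f,.0055,.168)[0],.08),attitude=F(f,0,.168)[1],force_limit=18)
    print(round(f,2),s,np.round(robot.read_wrist_force(),1),(robot.read_tcp_pos()-F(f,.0055,.168)[0]).round(4))
    if s: break
snap('side','side2.png'); print(robot.read_time())
import cv2
im=cv2.imread('pics/side2.png'); cv2.imwrite('pics/side2c.png',cv2.resize(im[180:400,200:500],None,fx=2.5,fy=2.5))
E
```

```text
z [0.64063629 0.18640914 0.18312634] [-0.0498294   0.90579111  0.04771395]
touch False [0.6101336  0.18742136 0.18207351] [-0.0094  0.0003  0.0001]
0.12 False [-0.6 -0.9  0.3] [-0.0004  0.0001  0.0002]
0.24 False [-0.5  0.8  0.4] [0.0003 0.     0.0002]
0.36 False [-0.4  0.1  0.7] [0.0005 0.     0.0003]
0.48 False [-0.7 -0.2  1. ] [0.0006 0.     0.0004]
0.6 False [ 1.  -0.5  0.6] [0.0005 0.     0.0004]
0.72 False [ 0.1 -0.2  0.8] [0.0005 0.     0.0005]
0.84 False [ 0.3 -0.2  0.7] [0.0006 0.0001 0.0006]
0.96 True [ 2.9 -0.4  1.8] [0.0073 0.0008 0.0074]
16.2417
```

View pics/side2c.png

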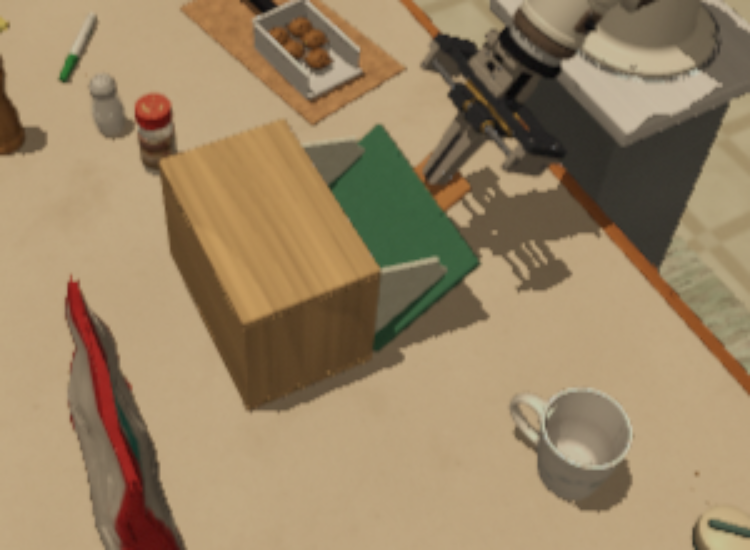

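The front is at its stop: the pull was blocked near 0.9 rad, and the picture shows the green front lowered with the pan side walls exposed. Next I'll back off and grasp the scoop.

```bash
cat >> h.py <<'E'
G=.012 # grip this much nearer the bowl than scoop_grip
LAM=.4
def sg(grip0,yaw,theta=0): # grip0 = scoop_grip point
    return scoop_pose(np.array(grip0)+Rz(yaw)@Rx(-theta)@np.array([0,G,0]),yaw,theta,LAM,1)
def sm(mouth,yaw,theta):
    return sg(np.array(mouth)-Rz(yaw)@Rx(-theta)@np.array([0,.192,-.021]),yaw,theta)
def where(names=('scoop_grip','scoop','scoop_mouth')):
    D={c:optics.get_image(c) for c in('side','top')}
    for n in names:
        o=[(D[c],r[0]['pixel']) for c in D for r in [spotter.mark_of(c,n)] if r and r[0]['conf']>.4]
        print(n,len(o),np.round(tri(o),4) if len(o)>1 else o and o[0][1])
E
python3 - <<'E'
from h import *
GR=np.array([.4823,-.2686,.038]); YAW=np.radians(8.45)
p=robot.read_tcp_pos()
robot.servo_line(p+[.015,0,.012],.08); robot.servo_line(p+[.0,0,.17],.25)
robot.move_gripper(.6,60)
p,R=sg(GR,YAW); 
robot.move_ptp(p-.10*R[:,0],R)
print('down',robot.servo_line(p,.1,force_limit=12),robot.read_tcp_pos()-p)
robot.move_gripper(0,60); print('w',robot.read_width()*92,robot.read_wrist_force())
robot.servo_line(p+[0,0,.06],.06); robot.servo_line(p+[0,0,.20],.15)
print(robot.read_wrist_force(),robot.read_ft_torque(),p+[0,0,.2],robot.read_tcp_pos())
where(); print('expected grip',GR+[0,0,.2],'mouth',GR+[0,0,.2]+Rz(YAW)@[0,.192,-.021])
snap('top','t3.png');print(robot.read_time())
im=cv2.imread('pics/t3.png');snap('side','s3.png');im2=cv2.imread('pics/s3.png')
cv2.imwrite('pics/m3.png',np.hstack([im[150:400,210:530],im2[100:350,210:530]]))
for th in np.linspace(0,1.15,8): print(robot.solve_ik(*sm(B+Rz(PSI)@[-.06,-.025,.15],PSI,th)) is not None,end=' ')
E
```

```text
down False [ 0.00049912 -0.00070635  0.00065422]
w 17.310748964280705 [-0.9046951  -0.40477001  1.05676567]
[ 0.05855291  0.13313676 -2.18514308] [-0.59845858  0.01651199 -0.05463307] [ 0.47946656 -0.24952719  0.22077616] [ 0.47899179 -0.24907037  0.21961448]
scoop_grip 2 [ 0.4834 -0.2626  0.2405]
scoop 2 [ 0.4769 -0.2194  0.1922]
scoop_mouth 1 [307.4, 394.8]
expected grip [ 0.4823 -0.2686  0.238 ] mouth [ 0.45408632 -0.07868426  0.217     ]
24.7583
True True True True True True True True
```

View pics/m3.png

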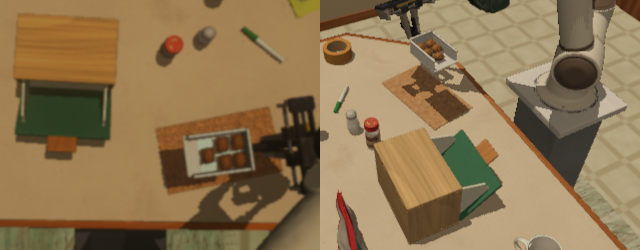

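```bash
python3 - <<'E'
from h import *
GR=np.array([.4823,-.2686,.238]); YAW=np.radians(8.45); g=GR+Rz(YAW)@[0,G,0]
out=[]
for c in('side','wrist'):
    d=snap(c); im=d['image'][:,:,::-1].copy()
    print(c,[(n,np.round(r[0]['pixel']),round(r[0]['conf'],2)) for n in('scoop_mouth','scoop') for r in[spotter.mark_of(c,n)] if r])
    for sag,col in((0,(0,255,0)),(.15,(0,255,255)),(.3,(0,0,255))):
        pts=[proj(d,g+Rz(YAW)@Rx(-sag)@np.array([x,.192-G,-.021])) for x in(-.042,.042)]
        print(sag,np.round(pts).tolist())
        a,b=[(int(round(q[1])),int(round(q[0]))) for q in pts]; cv2.line(im,a,b,col,1)
    out.append(cv2.resize(im[100:240,240:400],(480,420),interpolation=cv2.INTER_CUBIC) if c=='side' else cv2.resize(im,(560,420))[:, 240:] if 0 else (cv2.resize(im,(320,240)) if 0 else im))
cv2.imwrite('pics/m4.png',np.hstack([out[0],cv2.copyMakeBorder(cv2.resize(out[1],(320,240)),0,180,0,0,0)]))
E
```

```text
side [('scoop_mouth', array([169., 336.]), 0.65), ('scoop', array([150., 308.]), 0.64)]
0 [[161.0, 348.0], [172.0, 325.0]]
0.15 [[167.0, 346.0], [178.0, 324.0]]
0.3 [[172.0, 344.0], [182.0, 322.0]]
wrist [('scoop', array([210., 322.]), 0.69)]
0 [[-54.0, 238.0], [-54.0, 405.0]]
0.15 [[-7.0, 247.0], [-7.0, 396.0]]
0.3 [[36.0, 254.0], [36.0, 389.0]]
```

View pics/m4.png

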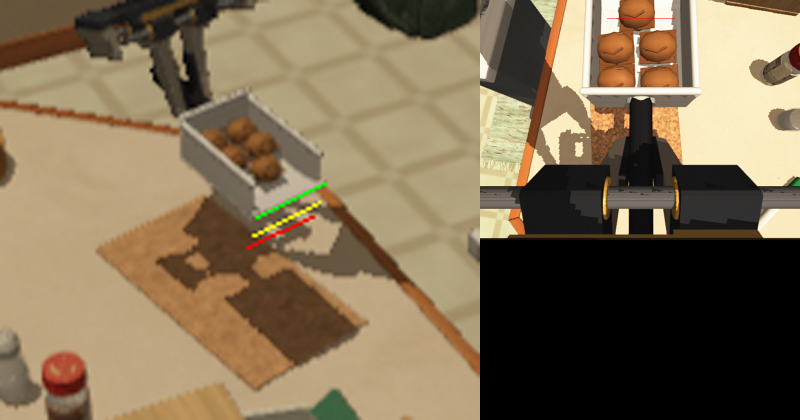

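The scoop hangs level with all five nuts in it: the lip lies near the green/yellow line at (285,205), and the wrist view shows sag under 0.15 rad. Now I'll pour.

```bash
python3 - <<'E'
from h import *
M=lambda y,z,th: sm(B+Rz(PSI)@[-.06,y,z],PSI,th)
p,R=M(-.045,.175,0); robot.servo_line(p,.15,attitude=R)
print(robot.read_time())
for th,z,r in((.2,.165,.08),(.4,.155,.05),(.6,.145,.05),(.8,.14,.06),(.95,.135,.06),(1.1,.135,.06)):
    p,R=M(-.045,z,th); s=robot.servo_line(p,r,attitude=R,force_limit=25)
    if s: print('force!',th,robot.read_wrist_force()); break
robot.dwell(.4); print(robot.read_time(),robot.read_wrist_force())
a=snap('side','s5.png')['image'];b=snap('wrist','w5.png')['image'];
for n in range(1): print([ (round(r['conf'],2),np.round(r['pixel'])) for r in spotter.mark_of('side','walnut0')])
cv2.imwrite('pics/m5.png',np.hstack([cv2.resize(a[120:360,200:520],(480,360)),cv2.resize(b,(320,240),interpolation=cv2.INTER_AREA)[:,:][:240] if 0 else cv2.copyMakeBorder(cv2.resize(b,(320,240)),0,120,0,0,0)])[:,:,::-1])
E
```

```text
26.825
30.7917 [ 1.41618216  0.02794608 -1.26213186]
[]
```

View pics/m5.png

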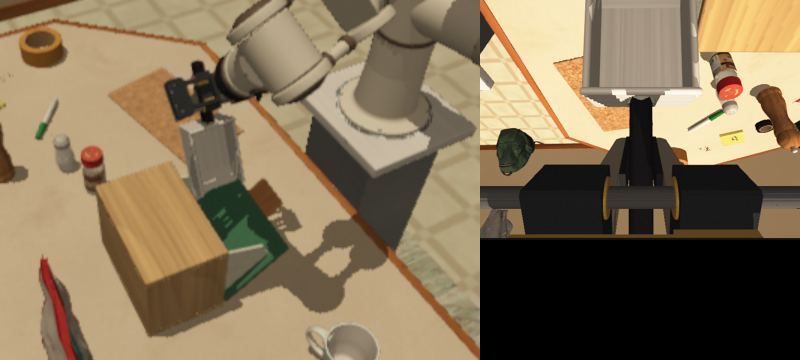

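The scoop is empty and the measured weight has dropped to 1.26 N. Next I'll level it and put it back.

```bash
python3 - <<'E'
from h import *
M=lambda y,z,th: sm(B+Rz(PSI)@[-.06,y,z],PSI,th)
GR=np.array([.480,-.2676,.038]); YAW=np.radians(8.45)
for th,z in((.9,.165),(.5,.185),(0,.19)):
    p,R=M(-.05,z,th); robot.servo_line(p,.15,attitude=R)
p,R=sg(GR,YAW); robot.servo_line(p+[0,0,.17],.2,attitude=R)
robot.servo_line(p+[0,0,.03],.15)
print('down',robot.servo_line(p-[0,0,.006],.03,force_limit=6),robot.read_tcp_pos()-p,robot.read_wrist_force())
robot.dwell(.2); robot.move_gripper(.6); robot.dwell(.2)
robot.servo_line(robot.read_tcp_pos()-.1*R[:,0],.15)
robot.servo_line(robot.read_tcp_pos()+[0,0,.08],.3)
where(('scoop_grip','scoop','scoop_mouth','mat','spice','shaker','mug'))
a=snap('top','t6.png')['image'];b=snap('side','s6.png')['image']
for n in ('top','side'): print([(round(r['conf'],2),np.round(r['pixel'])) for r in spotter.mark_of(n,'walnut0')])
cv2.imwrite('pics/m6.png',np.hstack([cv2.resize(a[150:350,210:370],(400,500)),cv2.resize(b[150:350,240:400],(400,500))])[:,:,::-1])
print(robot.read_time())
E
```

```text
down True [-0.00017498  0.00014636 -0.00015039] [-0.21976855 -0.30906283  4.36352208]
scoop_grip 2 [ 0.4851 -0.2596  0.0568]
scoop 2 [ 0.4711 -0.2099  0.0127]
scoop_mouth 2 [ 0.4516 -0.0769  0.0051]
mat 2 [ 0.4597 -0.2014  0.0103]
spice 2 [ 0.7091 -0.0691  0.0061]
shaker 2 [ 0.7438 -0.1657 -0.0041]
mug 2 [0.5181 0.4943 0.0132]
[(0.65, array([237., 257.])), (0.59, array([237., 244.])), (0.55, array([236., 269.])), (0.54, array([238., 288.])), (0.45, array([237., 301.]))]
[(0.71, array([264., 351.])), (0.71, array([245., 265.]))]
39.2083
```

View pics/m6.png

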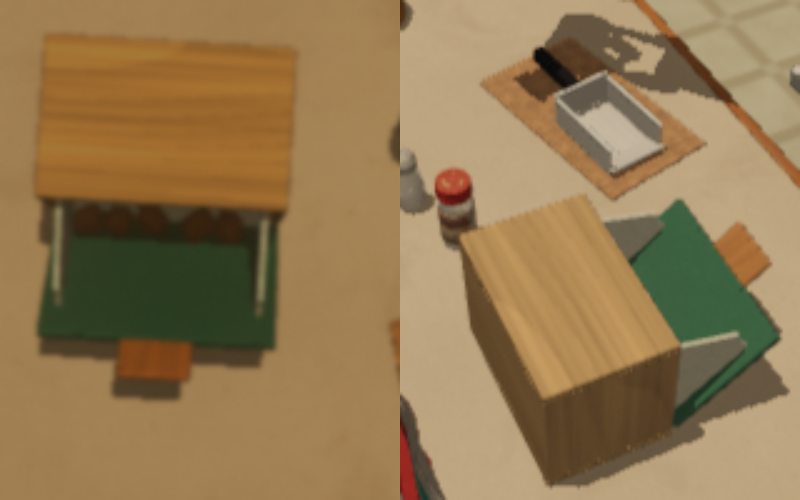

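All five nuts lie in the pan in a row near (160,220), and the scoop is back upright on the mat. Next I'll close the front.

```bash
python3 - <<'E'
from h import *
def C(phi,cl=0.):
    t=max(0,.6*phi); e,R=front_pose(B,PSI,phi,-.014,.195,tilt=t)
    return e+.022*R[:,0]+(.010+cl)*R[:,1],R
phis=[.8,.65,.5,.35,.2,.08]
for q in [C(.9,.03)]+[C(f) for f in phis]+[C(-.06)]: assert robot.solve_ik(*q) is not None
p,R=C(.9,.03); robot.move_gripper(0,20)
robot.move_ptp(p+[0,0,.14],R); print(robot.servo_line(p,.12,force_limit=15))
for f in phis:
    q,R=C(f); s=robot.servo_line(q,.1,attitude=R,force_limit=25)
    print(f,s,np.round(robot.read_wrist_force(),1))
    if s: break
else:
    q,R=C(-.06); print('end',robot.servo_line(q,.04,attitude=R,force_limit=25),robot.read_wrist_force(),robot.read_tcp_pos()-C(0)[0])
    robot.dwell(.3)
    robot.servo_line(robot.read_tcp_pos()-[.04,0,0],.1); robot.servo_line(robot.read_tcp_pos()+[-.05,0,.12],.2)
print(robot.read_time())
where(('bin_tab','scoop','mat','spice','shaker','mug'))
a=snap('top','t7.png')['image'];b=snap('side','s7.png')['image']
cv2.imwrite('pics/m7.png',np.hstack([cv2.resize(a[150:350,210:370],(400,500)),cv2.resize(b[150:350,240:400],(400,500))])[:,:,::-1])
E
```

```text
False
0.8 False [-0.9  0.6  0.1]
0.65 False [ 0.4  0.7 -0.4]
0.5 False [-0.2  0.2 -0.3]
0.35 False [ 0.6  0.  -0.5]
0.2 False [-0.7 -0.9  0.2]
0.08 False [ 0.5 -0.1 -0.4]
end True [-0.12136032 -0.25153996  0.17844573] [ 0.0006558   0.0001444  -0.00095365]
48.0667
bin_tab 2 [0.6041 0.1863 0.2028]
scoop 2 [ 0.4781 -0.2115  0.0124]
mat 1 [298.4, 428.4]
spice 2 [ 0.7085 -0.0725 -0.0094]
shaker 1 [227.2, 243.2]
mug 2 [0.5168 0.4928 0.0127]
```

View pics/m7.png

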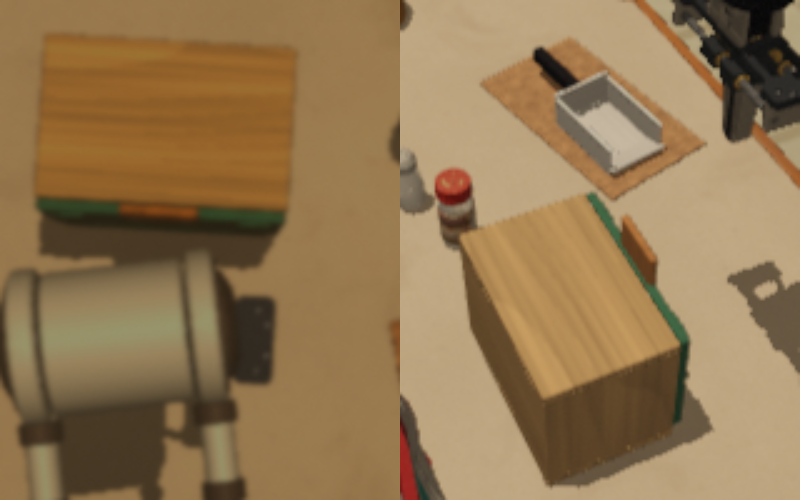

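The stop was met within 1 mm of the predicted shut pose, and the front looks flush against the cabinet in both views. I'm handing in.

```bash
python3 -c "
from h import *
order.finish_job(); print(robot.read_time())"
```

```text
the job is handed in; nothing more can be done
the job is handed in; nothing more can be done
```

I finished the task and handed it in at about 48 s of the 72 s; the system reports no verdict.

- **Opening:** I hooked the tab from behind and pulled the front until it blocked at its stop, near 0.9 rad.
- **Pouring:** I gripped the scoop by its handle and tipped it 1.1 rad into the pan. The wrist picture then showed it empty, and the top view showed all five walnuts in the pan. The fingers stayed on the handle.
- **Scoop:** It is back upright on the mat. Its origin measured about 20 mm from the mat's centre, well inside the limits.
- **Shutting:** I pushed the tab up along its arc until it met a 25 N stop, within about 1 mm of the predicted shut position. Both cameras then showed the front flush with the cabinet, and I moved the arm clear of everything.

**Checks that disagreed or were weak:**
- The mug and spice jar measured within about 5 mm of where they started, apart from noise in the height readings.
- The final shaker check was found in only one view. It lay within 2 pixels of where it started.
- The lifted scoop's origin read 14 mm low in one measurement. The pictures showed it hanging nearly level, so I took that as network noise.
- The walnuts were last seen before the front was shut, because the closed front hides them.

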